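# Stand the centring spindle on the rosette's centre stone

### The arm

A 6-joint arm with a two-finger parallel gripper is mounted at the origin on the work surface. World frame = base frame: x ahead of the robot, y to its left, z up, the work surface at z = 0. Lengths are in m, angles in rad, forces in N, time in s.
With the tool pointing down it reaches from about 0.25 to 0.85 m from the base axis. Payload 12.5 kg.
Tool frame: the origin (TCP) lies where the fingers leave the gripper's body, on its centre line; the fingertips stand 84 mm ahead of it and the grasp point (between the pads) lies 65 mm ahead of it; z points along the fingers, y is the line along which they close (so a half turn about z gives the same grasp; the last joint's range is limited). The gripper opens to 93 mm and grips with 3 to 60 N. Pads are 15 mm wide; open, the fingers measure 128 mm over their backs; the gripper's body (75 mm by 188 mm) begins 65 mm behind the grasp point.
Start: joints at [-1.235, 0.351, 1.652, -0, 1.139, -0.085], TCP at [0.225, -0.502, 0.303] pointing down, gripper open.
Joint ranges: [-2.75, 2.75], [-0.79, 2.1], [0.01, 2.65], [-1.57, 4.71], [0.07, 3.14], [-2.87, 2.87]. Speed limits (rad/s): [2.22, 2.22, 2.79, 3.14, 3.14, 3.14].

### API

Orientations are given as a 3x3 rotation matrix whose columns are the frame's x, y, z axes.
In Python, from rig import manip, optics, job gives the robot as it stands.
- The arm moves only by the tool drive_tool, never from a script. Its argument "motion" is a list of rows, each a list of 3 entries, a list of its own where there are three numbers: the shift along the tool's x, y, z in m, then the turn, a rotation vector about the tool's x, y, z in degrees, then the opening, from 0 (shut) to 1 (fully open). In form: [[[tx, ty, tz], [ax, ay, az], claw], ...]. A call has 1 to 20 rows; each row is the pose to reach, as a shift and turn from the pose commanded when the call began, along the tool's axes at that moment; what a row does not reach only later rows make up. A row lasts 1/8 s, in which the tool goes at most 62.5 mm and 10.7 degrees, less where a joint would pass 70% of its speed; a pose out of reach is approached as far as the arm can. A call with a gripper value outside its range is refused whole. The fingers move at their own pace and stop on an object; "force" is the grip in N (left out, the last holds). Time passes only in rows, so rows that repeat a pose let the fingers close. It gives the time, the measured TCP pose, the force, the opening and the grip force at its end, in the units of the state.
- manip.observe(): the state, without advancing time (a new reading comes with each control period).
- optics.capture(name): name is "scene" or "top"; returns (picture, depth): 480x640x3 uint8, red, green, blue; 480x640 float32, m along the optical axis (not along the pixel's ray), 0 where there is no reading.
- optics.get_calibration(name): a dict with "K" (3x3 intrinsics, pixels), "rvec" (rotation vector, rad) and "tvec" (3), from world to camera coordinates, as OpenCV has them. Camera axes: x right, y down, z forward; pixel columns grow to the right and rows downward; lengths in m; the calibration is good to about 2 mm. A picture is of the moment at which its call begins. get_calibration takes no time and is no camera call.
- job.finish_job(): hands the job in; it is judged then, once.
The state is a dict: "time_s": time; "joint_positions": joint angles; "qvel": joint speeds; "tau": joint torques, N m; "tcp_pos": TCP position; "orientation": TCP orientation; "wrist_force": force on the tool from outside, world axes, zero at the start; "moment": the same for the moment, N m; "opening": finger opening in m; "grasp_force": force on a finger pad.
Only numpy, scipy, OpenCV 4.12 (cv2) and the standard library are available. Lean on these libraries where they do the work, as an engineer would, in place of code of your own. Each camera call takes 0.05 s, during which the arm holds its last target. There are 200 camera calls.

### The job

Lift the brass spindle straight up and level out of its two open brackets so that both ends come clear together, and stand it upright on its square foot in the middle of the turntable's centre stone, setting it down gently without dropping it. Let go so that it stands by itself, then press lightly straight down on its top with the fingertips, without holding it, to check that it sits firmly and does not rock, and leave it standing. Do not disturb the nippers, the pot or the weight.

Things in the scene. Friction and masses are not known exactly. Their poses are not given: they have to be found in the camera images.
- spindle: Square brass spindle, 190 mm long, about 0.6 kg, balanced near its middle. Origin on its axis, halfway along; x runs along it from foot to head. Along x: foot block 26 x 26 mm from -95 to -81 mm, plain shank 20 x 20 mm to +63, neck 14 x 14 mm to +75, flat-topped cap 20 x 20 mm to +95. At the start it lies loose and level in the rest, y axis level. Standing, it topples at about 8 degrees.
- spindle_foot (a point): Centre of the flat end of the foot block, which the spindle stands on (-95 mm along its x).
- spindle_head (a point): Centre of the flat top of the cap, on the spindle's axis (+95 mm along x).
- rest: Fixed rest: board 170 x 90 x 16 mm with two steel U brackets open at the top, 50 mm either side of its middle along its x, each 12 mm thick, 44 mm wide; slot 24 mm wide, floor 60 mm and wall tops 83 mm above the table. Origin on the table under its middle. The spindle lies in the slots along x, head to +x, axis 70 mm above the table, middles within 4 mm; 88 mm of shank are free between them.
- turntable_center (a point): Middle of the top face (40 mm above the table) of the fixed wooden turntable, 250 mm across; petals 8 mm thick lie round half of it, 56 to 116 mm out. In its middle is a bare level square marble centre stone, 70 x 70 mm. Its top stands 4 to 16 mm above the turntable's face, different every time and not measured: find it by touch.
- nippers: Steel tile nippers lying on the table, about 150 mm long, 20 mm high. Origin at the pivot, on the table. Leave alone.
- pot: Terracotta pot of grout spacers with two side loops, 84 mm across without them, 75 mm high. Origin under its middle. Leave alone.
- weight: Round bronze weight with a knob, 64 mm across, 66 mm high. Origin under its middle. Leave alone.
Not all that is in view belongs to the job. Of the things like the spindle, leave any that is green; of the rest the larger one is meant.

How it is judged:
By the outcome, as a careful person would: the job done as asked, in the order asked, and still so for the second after the job is handed in, with the robot touching nothing.
It also fails if it takes over 58 s, if anything falls off the work surface, if the arm or the gripper's body presses on something with over 40 N, if the wrist force passes 120 N, or if a joint passes its speed limit or range.

## Working session

There is one attempt and no reset: what is moved stays moved. The work goes in short steps, Python scripts to look and compute and a tool call to move; the robot and the scene stay as the last step left them, time stands still between calls to the robot, and variables do not carry over. Pictures are saved under pics/ and viewed, at most 10 in all, crops included, and the job is handed in when it is done.

Besides the shell and the picture viewer there is one more tool, called after "Emit:" by a JSON object that holds its "fn" and its "kwargs". drive_tool: Moves the arm, as the interface text tells. Its arguments: {"type":"object","properties":{"motion":{"type":"array","items":{"type":"array"}},"force":{"type":"number"}},"required":["motion"]}

```bash
mkdir -p pics
cat > h.py <<'E'
import numpy as np, cv2
from rig import manip, optics, job
def cam(n):
    c=optics.get_calibration(n); K=np.array(c["K"],float); R=cv2.Rodrigues(np.array(c["rvec"],float))[0]; t=np.array(c["tvec"],float).ravel()
    return K,R,t
def ray(n,u,v,z):
    K,R,t=cam(n); d=R.T@np.linalg.inv(K)@np.array([u,v,1.]); o=-R.T@t
    return o+d*(z-o[2])/d[2]
def cloud(n,D):
    K,R,t=cam(n); v,u=np.mgrid[:480,:640]
    P=np.stack([(u-K[0,2])/K[0,0]*D,(v-K[1,2])/K[1,1]*D,D],-1)
    return (P-t)@R
E
python3 - <<'E'
from h import *
for n in("scene","top"):
    p,d=optics.capture(n); cv2.imwrite(f"pics/{n}0.png",p[...,::-1]); np.savez(f"{n}0.npz",p=p,d=d)
    K,R,t=cam(n); print(n,-R.T@t,K[0,0],R[2])
s=manip.observe(); print(s["time_s"],s["tcp_pos"],s["orientation"],s["wrist_force"])
E
```

```text
scene [1.04906897 0.94580452 0.88566785] 571.6091505151101 [-0.35685838 -0.7059405  -0.61180071]
top [ 0.49365351 -0.02952061  1.03442589] 483.4873243474148 [ 0.06095865 -0.00362891 -0.9981337 ]
0.1 [ 0.22464094 -0.50180806  0.30227521] [[ 9.12734784e-01  4.08552430e-01 -3.54591784e-04]
 [ 4.08552580e-01 -9.12734313e-01  9.28808909e-04]
 [ 5.58190482e-05 -9.92625587e-04 -9.99999506e-01]] [-0.20559063  0.56961727  0.10637598]
```

View pics/top0.png

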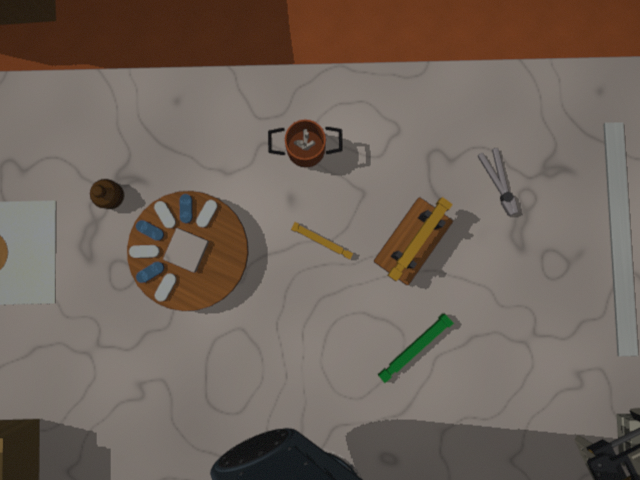

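View pics/scene0.png

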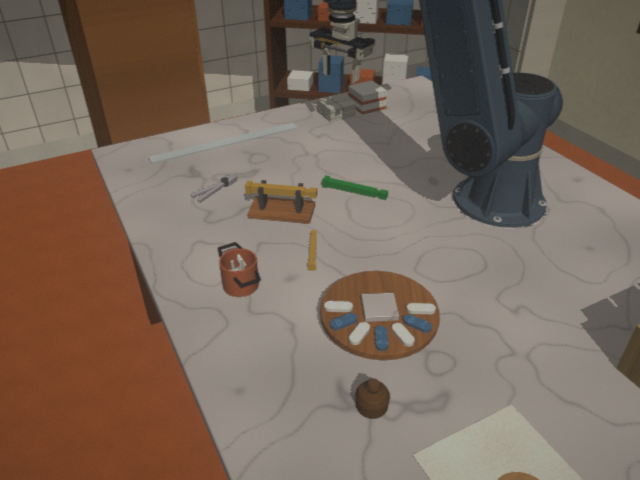

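The top view shows the brass spindle in the rest from about (396,275) to (446,203), with the small lookalike at (322,241), the green one at (418,347) and the stone at (186,250). The scene view agrees. Next I measure them.

```bash
cat > m.py <<'E'
from h import *
f=np.load("top0.npz");p,d=f["p"],f["d"]
hsv=cv2.cvtColor(p,cv2.COLOR_RGB2HSV)
C=cloud("top",d)
m=cv2.inRange(hsv,(18,130,90),(32,255,255))
n,l,s,c=cv2.connectedComponentsWithStats(m)
for i in range(1,n):
    if s[i,4]>150:
        q=C[(l==i)&(d>0)]; print("yel",s[i],c[i].round(1),"z",np.percentile(q[:,2],[10,50,90]).round(4))
        pts=np.argwhere(l==i)[:,::-1]
        P=np.array([ray("top",u,v,.080)for u,v in pts])[:,:2]
        r=cv2.minAreaRect((P*1000).astype(np.float32)); print(r)
        mu=P.mean(0);w,V=np.linalg.eigh(np.cov(P.T));a=V[:,1];a=a*np.sign(a[0])
        x=(P-mu)@a;y=(P-mu)@V[:,0]; print("mean",mu,"axis",a,"ext",x.min(),x.max(), "yaw",np.degrees(np.arctan2(a[1],a[0])))
        for k in np.arange(x.min(),x.max(),.008):
            b=(x>=k)&(x<k+.008); print(round(k*1000),round(np.ptp(y[b])*1000,1),round(np.mean(y[b])*1000,1),end=" | ")
        print()
# stone
hh,ss,vv=cv2.split(hsv)
roi=np.zeros_like(m); cv2.circle(roi,(186,250),32,255,-1)
m=((ss<70)&(vv>120)&(roi>0)).astype(np.uint8)
n,l,s,c=cv2.connectedComponentsWithStats(m); i=l[250,186]; print("stone",s[i],c[i])
q=C[l==i]; print("z",np.percentile(q[:,2],[5,25,50,75,95]).round(4))
pts=np.argwhere(l==i)[:,::-1]
P=np.array([ray("top",u,v,.05)for u,v in pts])[:,:2]; print(cv2.minAreaRect((P*1000).astype(np.float32)),P.mean(0))
# turntable circle
m=((hh>5)&(hh<20)&(ss>100)); m[:, :120]=0; m[:,255:]=0; m[:185]=0; m[320:]=0
pts=cv2.convexHull(np.argwhere(m)[:,::-1].astype(np.int32))[:,0]
P=np.array([ray("top",u,v,.04)for u,v in pts])[:,:2].astype(np.float32); print("tt",cv2.fitEllipse(P*1000))
q=C[m&(d>0)];print("ttz",np.median(q[:,2]))
cv2.imwrite("pics/z.png",cv2.resize(p[180:300,340:500,::-1],None,fx=5,fy=5,interpolation=cv2.INTER_CUBIC))
E
python3 m.py
```

```text
yel [ 388  198   64   83 1059] [419.7 238.2] z [0.0756 0.0792 0.0819]
((552.881103515625, -235.85885620117188), (26.383947372436523, 189.7709197998047), 53.73726272583008)
mean [ 0.55455866 -0.23611017] axis [ 0.79817648 -0.60242369] ext -0.09638885826123969 0.09333995716356835 yaw -37.0436799259212
-96 21.2 -0.3 | -88 22.3 -0.1 | -80 21.2 -0.5 | -72 15.7 0.3 | -64 20.8 0.0 | -56 20.1 0.8 | -48 20.8 0.9 | -40 21.7 0.0 | -32 22.4 -0.6 | -24 22.4 0.2 | -16 22.4 -0.6 | -8 21.8 -0.1 | 0 22.4 -0.1 | 8 21.8 -0.1 | 16 22.5 0.1 | 24 21.8 0.0 | 32 20.7 0.6 | 40 20.7 0.0 | 48 20.2 0.7 | 56 21.8 0.3 | 64 21.4 -1.0 | 72 20.7 0.1 | 80 26.4 -0.3 | 88 25.8 0.1 | 
yel [292 222  61  37 436] [321.2 240.2] z [0.012  0.0151 0.018 ]
((555.1412353515625, -42.58975601196289), (130.1647491455078, 15.987564086914062), 61.55485534667969)
mean [ 0.55523673 -0.04084456] axis [0.48926527 0.87213502] ext -0.06673519863299708 0.06358468625533491 yaw 60.707698638615184
-67 12.5 0.2 | -59 11.5 -0.1 | -51 11.5 0.1 | -43 12.5 -0.4 | -35 12.5 0.0 | -27 12.5 0.0 | -19 13.4 0.2 | -11 11.6 -0.0 | -3 12.5 -0.1 | 5 12.6 -0.1 | 13 12.5 -0.1 | 21 12.5 0.4 | 29 11.6 -0.2 | 37 12.4 0.1 | 45 12.5 0.0 | 53 16.0 0.0 | 61 15.1 -0.4 | 
stone [ 166  229   40   42 1058] [184.96408318 249.47731569]
z [0.0492 0.051  0.0521 0.0533 0.0551]
((544.6646118164062, 237.61163330078125), (67.39443969726562, 67.18324279785156), 65.68828582763672) [0.54515041 0.23659531]
tt ((557.691162109375, 249.72943115234375), (241.561279296875, 300.1142883300781), 136.48928833007812)
ttz 0.038900323770105376
```

View pics/z.png

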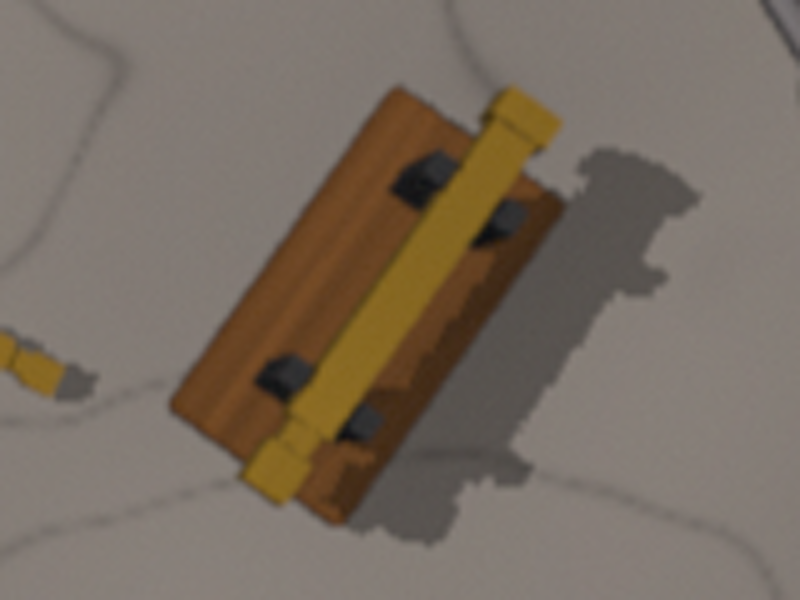

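The crop shows the foot block at the upper right (520,120) and the neck and cap at the lower left (275,470). So spindle x points at azimuth 143°, with its middle near (0.553, -0.235). I move above it with the tool turned across it.

Emit:
{"fn": "drive_tool", "kwargs": {"motion": [[[0.41,-0.109,0],[0,0,61],1],[[0.41,-0.109,0],[0,0,61],1],[[0.41,-0.109,0],[0,0,61],1],[[0.41,-0.109,0],[0,0,61],1],[[0.41,-0.109,0],[0,0,61],1],[[0.41,-0.109,0],[0,0,61],1],[[0.41,-0.109,0],[0,0,61],1],[[0.41,-0.109,0],[0,0,61],1],[[0.41,-0.109,0],[0,0,61],1],[[0.41,-0.109,0],[0,0,61],1]]}}

```text
time_s: 1.35
tcp_pos: [0.5534, -0.2361, 0.3026]
orientation: [[0.799, -0.601, -0.001], [-0.601, -0.799, -0.0], [-0.0, 0.0, -1.0]]
wrist_force: [-0.6, 0.3, 0.3]
opening: 0.0931
grasp_force: 0.0
```

```bash
cat > st.py <<'E'
from h import *
np.set_printoptions(precision=4,suppress=True)
s=manip.observe()
print(s["time_s"],np.array(s["joint_positions"]),np.array(s["tcp_pos"]),"\n",np.array(s["orientation"]),np.array(s["wrist_force"]),s["opening"],s["grasp_force"])
with open("log.txt","a") as f: f.write(repr((list(map(float,s["joint_positions"])),list(map(float,s["tcp_pos"])),np.array(s["orientation"]).tolist()))+"\n")
E
python3 st.py
```

```text
1.35 [-0.4804  0.4448  1.5119 -0.0003  1.1854  1.7351] [ 0.5534 -0.2361  0.3026] 
 [[ 0.7993 -0.6009 -0.0006]
 [-0.6009 -0.7993 -0.    ]
 [-0.0005  0.0004 -1.    ]] [-0.5588  0.2614  0.2829] 0.09313343705016507 0.0
```

Emit:
{"fn": "drive_tool", "kwargs": {"motion": [[[0,0,0],[20,0,0],1],[[0,0,0],[20,0,0],1],[[0,0,0],[20,0,0],1]]}}

```text
time_s: 1.72
tcp_pos: [0.5528, -0.2372, 0.3025]
orientation: [[0.797, -0.567, 0.205], [-0.603, -0.75, 0.272], [-0.001, -0.341, -0.94]]
wrist_force: [0.1, -0.4, 0.1]
opening: 0.0932
grasp_force: 0.0
```

```bash
python3 st.py
```

```text
1.725 [-0.5932  0.4336  1.5593  0.3809  1.1576  1.4693] [ 0.5528 -0.2372  0.3025] 
 [[ 0.7975 -0.5674  0.2052]
 [-0.6034 -0.7495  0.2723]
 [-0.0007 -0.341  -0.9401]] [ 0.0647 -0.3601  0.148 ] 0.09318128483655808 0.0
```

Emit:
{"fn": "drive_tool", "kwargs": {"motion": [[[0,0,0],[-20,0,0],1],[[0,0,0],[-20,0,0],1],[[0,0,0],[-20,0,0],1]]}}

```text
time_s: 2.1
tcp_pos: [0.5549, -0.2343, 0.3031]
orientation: [[0.801, -0.599, -0.0], [-0.599, -0.801, -0.003], [0.001, 0.002, -1.0]]
wrist_force: [-0.0, 0.6, -0.1]
opening: 0.0931
grasp_force: 0.0
```

Emit:
{"fn": "drive_tool", "kwargs": {"motion": [[[-0.028,0,0.006],[0,25,0],1],[[-0.028,0,0.006],[0,25,0],1],[[-0.028,0,0.006],[0,25,0],1],[[-0.028,0,0.006],[0,25,0],1]]}}

```text
time_s: 2.6
tcp_pos: [0.5313, -0.2184, 0.2968]
orientation: [[0.724, -0.601, 0.338], [-0.545, -0.799, -0.253], [0.422, -0.001, -0.907]]
wrist_force: [1.2, 0.5, -0.1]
opening: 0.0929
grasp_force: 0.0
```

```bash
python3 st.py
cat > fk.py <<'E'
import numpy as np
from scipy.spatial.transform import Rotation as Ro
from scipy.optimize import least_squares
rows=[eval(x) for x in open("log.txt")]
rows.append(([-1.235,.351,1.652,0,1.139,-.085],[.22464,-.5018,.30228],[[.912735,.408552,-.00035],[.408553,-.912734,.00093],[.00006,-.00099,-1]]))
Rz=lambda a:Ro.from_euler('z',a).as_matrix()
Ry=lambda a:Ro.from_euler('y',a).as_matrix()
def fk(q,p,sg):
    # arm along local x; pitch from vertical
    h,a1,L2,e,L3,lt,lat,off=p
    R=Rz(q[0]);o=R@[a1,lat,h]
    R=R@Ry(q[1]);o=o+R@[0,0,L2]
    R=R@Ry(q[2]);o=o+R@[e,0,L3]
    R=R@Rz(sg[0]*q[3]);R=R@Ry(q[4]);o=o+R@[0,0,lt]
    R=R@Rz(sg[1]*q[5]+off)
    return o,R
def res(p,sg):
    r=[]
    for q,t,M in rows:
        o,R=fk(q,p,sg); r+=list((o-t)*3); r+=list((R-np.array(M)).ravel()*.5)
    r+=list((np.array(p)[[1,3]])*1e-3)
    return np.array(r)
def fit():
    best=None
    for s4 in(1,-1):
        for s6 in(1,-1):
            for off in(0,1.57,3.14,-1.57):
                f=least_squares(res,[.2,0,.45,0,.4,.25,.05,off],args=((s4,s6),))
                if best is None or f.cost<best[0]: best=(f.cost,f.x,(s4,s6))
    return best
E
python3 -c "
from fk import *
np.set_printoptions(precision=4,suppress=True)
b=fit();print(b);print(np.abs(res(b[1],b[2])).max())"
```

```text
2.6 [-0.4427  0.281   1.8148 -0.1444  0.6226  1.8721] [ 0.5313 -0.2184  0.2968] 
 [[ 0.7245 -0.6009  0.3378]
 [-0.545  -0.7994 -0.253 ]
 [ 0.4221 -0.0008 -0.9066]] [ 1.1526  0.4841 -0.1303] 0.09287504600330407 0.0
(np.float64(5.182521745191071e-07), array([ 0.2569, -0.0005,  0.4882,  0.0397,  0.4375,  0.1935,  0.0466,
        1.5708]), (1, 1))
0.0005110095169851836
```

```bash
cat > plan.py <<'E'
from fk import *
np.set_printoptions(precision=3,suppress=True)
_,p,sg=fit()
lo=np.array([-2.75,-.79,.01,-1.57,.07,-2.87]);hi=np.array([2.75,2.1,2.65,4.71,3.14,2.87])
def ik(o,R,q0):
    def f(q):
        a,B=fk(q,p,sg); return np.r_[(a-o)*3,(B-R).ravel()*.5]
    r=least_squares(f,np.clip(q0,lo+1e-3,hi-1e-3),bounds=(lo,hi)); return r.x,np.sqrt(2*r.cost)
def Rst(t,az):
    up=np.array([0,0,1.]);h=np.array([np.cos(az),np.sin(az),0])
    z=-np.sin(t)*up+np.cos(t)*h;x=-np.cos(t)*up-np.sin(t)*h
    return np.c_[x,np.cross(z,x),z]
if __name__=="__main__":
    q0=rows[2][0]
    for t in(0,15,25,35):
        for az in(60,75,90,105,120):
            R=Rst(np.radians(t),np.radians(az))
            g=np.array([.545,.237,.052+.095])
            best=min((ik(g-.065*R[:,2],R,g0) for g0 in (np.array([0,.6,1.5,1.5,1.3,x]) for x in(-2,0,2))),key=lambda b:b[1])
            q=best[0]; a=np.array(p); 
            w=g-(.065+p[5])*R[:,2]
            print(t,az,q,round(best[1],4),"wrist",w)
E
python3 plan.py
```

```text
0 60 [-0.081  0.838  2.097  2.006  1.483  1.758] 0.0 wrist [0.416 0.013 0.147]
0 75 [-0.124  0.865  1.945  1.701  1.526  1.9  ] 0.0 wrist [ 0.478 -0.013  0.147]
0 90 [-0.125  0.91   1.772  1.459  1.626  2.028] 0.0 wrist [ 0.545 -0.021  0.147]
0 105 [-0.097  0.968  1.588  1.268  1.766  2.126] 0.0 wrist [ 0.612 -0.013  0.147]
0 120 [-0.05   1.036  1.401  1.114  1.93   2.192] 0.0 wrist [0.674 0.013 0.147]
15 60 [-0.062  0.674  2.115  1.92   1.168  1.914] 0.0 wrist [0.42  0.021 0.214]
15 75 [-0.106  0.719  1.966  1.593  1.268  2.044] 0.0 wrist [ 0.48  -0.004  0.214]
15 90 [-0.109  0.778  1.798  1.338  1.408  2.141] 0.0 wrist [ 0.545 -0.013  0.214]
15 105 [-0.083  0.847  1.619  1.141  1.573  2.2  ] 0.0 wrist [ 0.61  -0.004  0.214]
15 120 [-0.039  0.921  1.438  0.981  1.751  2.222] 0.0 wrist [0.67  0.021 0.214]
25 60 [-0.029  0.579  2.099  1.812  0.964  2.07 ] 0.0 wrist [0.428 0.034 0.256]
25 75 [-0.074  0.633  1.961  1.486  1.105  2.18 ] 0.0 wrist [0.484 0.011 0.256]
25 90 [-0.081  0.698  1.803  1.239  1.271  2.244] 0.0 wrist [0.545 0.003 0.256]
25 105 [-0.059  0.771  1.635  1.048  1.449  2.268] 0.0 wrist [0.606 0.011 0.256]
25 120 [-0.019  0.846  1.464  0.891  1.632  2.257] 0.0 wrist [0.662 0.034 0.256]
35 60 [0.016 0.505 2.062 1.63  0.781 2.294] 0.0 wrist [0.439 0.054 0.295]
35 75 [-0.029  0.562  1.939  1.336  0.961  2.359] 0.0 wrist [0.49  0.032 0.295]
35 90 [-0.039  0.629  1.797  1.116  1.146  2.373] 0.0 wrist [0.545 0.025 0.295]
35 105 [-0.024  0.701  1.645  0.943  1.332  2.354] 0.0 wrist [0.6   0.032 0.295]
35 120 [0.011 0.774 1.491 0.797 1.512 2.306] 0.0 wrist [0.651 0.054 0.295]
```

Emit:
{"fn": "drive_tool", "kwargs": {"motion": [[[-0.02,0,0.043],[0,0,0],1],[[-0.038,0,0.081],[0,0,0],1],[[-0.05,0,0.107],[0,0,0],1],[[-0.06,0,0.129],[0,0,0],1],[[-0.068,0,0.146],[0,0,0],1],[[-0.071,0,0.152],[0,0,0],1],[[-0.071,0,0.152],[0,0,0],1],[[-0.071,0,0.152],[0,0,0],1]]}}

```text
time_s: 3.6
tcp_pos: [0.5323, -0.2185, 0.1298]
orientation: [[0.724, -0.601, 0.339], [-0.544, -0.8, -0.254], [0.424, -0.0, -0.906]]
wrist_force: [0.7, -0.7, -0.7]
opening: 0.0932
grasp_force: 0.0
```

```bash
python3 st.py
python3 - <<'E'
from h import *
p,d=optics.capture("scene"); cv2.imwrite("pics/s1.png",cv2.resize(p[100:240,180:400,::-1],None,fx=3.6,fy=3.6,interpolation=cv2.INTER_CUBIC))
E
```

```text
3.6 [-0.4418  0.5508  1.9227 -0.3464  0.253   2.0909] [ 0.5323 -0.2185  0.1298] 
 [[ 0.7243 -0.6005  0.3388]
 [-0.5441 -0.7996 -0.2542]
 [ 0.4235 -0.0002 -0.9059]] [ 0.722  -0.7169 -0.6638] 0.09316667102442827 0.0
```

View pics/s1.png

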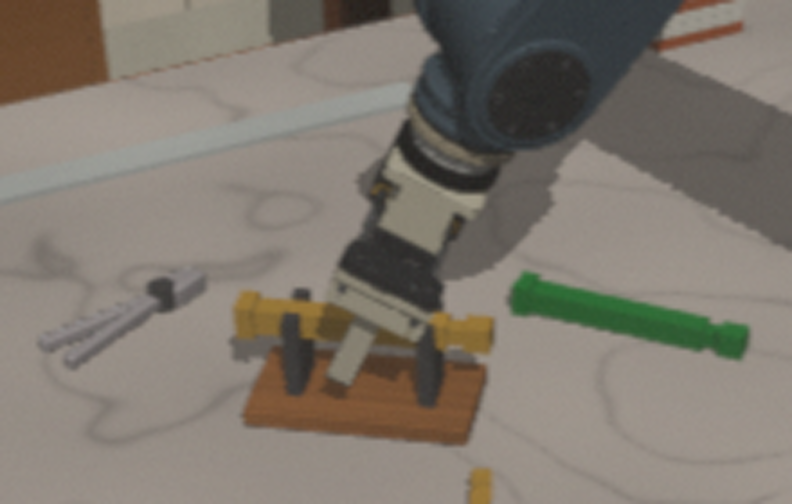

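The fingers straddle the shank between the brackets at (350,350), the foot is on the left (250,315) and the head on the right (475,333), as planned. I close gently.

Emit:
{"fn": "drive_tool", "kwargs": {"motion": [[[0,0,0],[0,0,0],0.3],[[0,0,0],[0,0,0],0.3],[[0,0,0],[0,0,0],0.3],[[0,0,0],[0,0,0],0.15],[[0,0,0],[0,0,0],0.15],[[0,0,0],[0,0,0],0.15],[[0,0,0],[0,0,0],0.15],[[0,0,0],[0,0,0],0.15]], "force": 8}}

```text
time_s: 4.65
tcp_pos: [0.5319, -0.2182, 0.129]
orientation: [[0.725, -0.6, 0.338], [-0.544, -0.8, -0.254], [0.423, 0.0, -0.906]]
wrist_force: [-0.8, 0.3, -0.5]
opening: 0.0199
grasp_force: 8.0
```

Emit:
{"fn": "drive_tool", "kwargs": {"motion": [[[0,0,0],[0,0,0],0],[[0,0,0],[0,0,0],0],[[0,0,0],[0,0,0],0],[[0,0,0],[0,0,0],0]], "force": 50}}

```text
time_s: 5.15
tcp_pos: [0.5319, -0.2182, 0.129]
orientation: [[0.725, -0.6, 0.338], [-0.544, -0.8, -0.254], [0.423, 0.0, -0.906]]
wrist_force: [-1.4, -1.7, 1.3]
opening: 0.0196
grasp_force: 50.0
```

```bash
python3 st.py
```

```text
5.15 [-0.4416  0.5519  1.9236 -0.3474  0.2523  2.0918] [ 0.5319 -0.2182  0.129 ] 
 [[ 0.7249 -0.6003  0.3379]
 [-0.5441 -0.7998 -0.2537]
 [ 0.4225  0.0001 -0.9063]] [-1.385  -1.7499  1.2745] 0.019582843381900316 49.99988079071045
```

Emit:
{"fn": "drive_tool", "kwargs": {"motion": [[[0.002,0,-0.0045],[0,0,0],0],[[0.004,0,-0.009],[0,0,0],0],[[0.0065,0,-0.0136],[0,0,0],0],[[0.0085,0,-0.018],[0,0,0],0],[[0.0105,0,-0.0227],[0,0,0],0],[[0.0148,0,-0.0317],[0,0,0],0],[[0.019,0,-0.0408],[0,0,0],0],[[0.0275,0,-0.059],[0,0,0],0],[[0.0359,0,-0.077],[0,0,0],0],[[0.0465,0,-0.0997],[0,0,0],0],[[0.057,0,-0.1224],[0,0,0],0],[[0.0634,0,-0.1359],[0,0,0],0],[[0.0634,0,-0.1359],[0,0,0],0]]}}

```text
time_s: 6.78
tcp_pos: [0.5321, -0.2182, 0.2799]
orientation: [[0.724, -0.6, 0.34], [-0.544, -0.8, -0.254], [0.424, -0.0, -0.906]]
wrist_force: [-0.5, 0.0, -4.6]
opening: 0.0198
grasp_force: 50.0
```

```bash
python3 st.py
cat > meas.py <<'E'
from h import *
import sys
for n in("scene","top"):
    p,d=optics.capture(n); np.savez(f"{n}_{sys.argv[1]}.npz",p=p,d=d)
    cv2.imwrite(f"pics/{n}_{sys.argv[1]}.png",p[...,::-1])
E
python3 meas.py lift
cat > plan2.py <<'E'
from plan import *
import ast
# continuous path from current
rows_=[eval(x) for x in open("log.txt")]; q,o,M=rows_[-1]; M=np.array(M); o=np.array(o)
R1=Rst(np.arcsin(M[2,0]),np.pi/2)
g0=o+.065*M[:,2]; g1=np.array([.545,.237,.25])
rv=Ro.from_matrix(M.T@R1).as_rotvec(); print("rotvec deg",np.degrees(rv),np.degrees(np.linalg.norm(rv)))
for s in np.linspace(0,1,13):
    R=M@Ro.from_rotvec(rv*s).as_matrix(); g=g0+(g1-g0)*s; t=g-.065*R[:,2]
    qn,e=ik(t,R,q); x=-np.cos(0)*0
    xs=R@M.T@np.array([-M[0,0]/np.hypot(M[0,0],M[1,0]),-M[1,0]/np.hypot(M[0,0],M[1,0]),0])
    print(round(s,2),qn,round(e,4),"foot",g-.095*xs,"tcpshift",M.T@(t-o),np.abs(qn-q).max()); q=qn
E
python3 plan2.py
```

```text
6.775 [-0.4415  0.3039  1.8313 -0.1551  0.5816  1.8845] [ 0.5321 -0.2182  0.2799] 
 [[ 0.7241 -0.6003  0.3395]
 [-0.5437 -0.7998 -0.2544]
 [ 0.4242 -0.0004 -0.9055]] [-0.5459  0.0329 -4.5987] 0.01981257385956723 49.99786198139191
rotvec deg [ 19.92  -82.899  55.11 ] 101.51888377366551
0.0 [-0.442  0.304  1.831 -0.155  0.582  1.884] 0.0 foot [ 0.63  -0.292  0.221] tcpshift [0. 0. 0.] 7.212005785084408e-05
0.08 [-0.4    0.306  1.79  -0.064  0.729  1.928] 0.0 foot [ 0.625 -0.256  0.212] tcpshift [-0.013 -0.029 -0.012] 0.14748356820366604
0.17 [-0.365  0.315  1.751  0.025  0.861  1.98 ] 0.0 foot [ 0.62  -0.219  0.203] tcpshift [-0.027 -0.057 -0.023] 0.13170819048432725
0.25 [-0.335  0.329  1.717  0.114  0.976  2.037] 0.0 foot [ 0.614 -0.18   0.194] tcpshift [-0.041 -0.085 -0.033] 0.11532007863024007
0.33 [-0.309  0.346  1.689  0.208  1.075  2.095] 0.0 foot [ 0.607 -0.139  0.185] tcpshift [-0.055 -0.112 -0.042] 0.09859453186112777
0.42 [-0.285  0.365  1.671  0.307  1.157  2.155] 0.0 foot [ 0.599 -0.097  0.177] tcpshift [-0.071 -0.139 -0.05 ] 0.09865809127887867
0.5 [-0.262  0.385  1.661  
[... 184 characters left out ...]
] tcpshift [-0.104 -0.192 -0.065] 0.11066640321309312
0.67 [-0.216  0.427  1.669  0.639  1.305  2.323] 0.0 foot [0.575 0.039 0.159] tcpshift [-0.122 -0.218 -0.071] 0.11727435982385637
0.75 [-0.19   0.448  1.687  0.763  1.327  2.367] 0.0 foot [0.567 0.087 0.155] tcpshift [-0.142 -0.245 -0.077] 0.12431809536888583
0.83 [-0.159  0.471  1.712  0.895  1.338  2.403] 0.0 foot [0.559 0.136 0.154] tcpshift [-0.163 -0.271 -0.083] 0.13200497934294275
0.92 [-0.123  0.495  1.742  1.036  1.341  2.428] 0.0 foot [0.552 0.186 0.153] tcpshift [-0.184 -0.298 -0.089] 0.1405973270245401
1.0 [-0.08   0.522  1.776  1.186  1.341  2.441] 0.0 foot [0.545 0.237 0.155] tcpshift [-0.207 -0.325 -0.094] 0.1502740782447216
```

View pics/scene_lift.png

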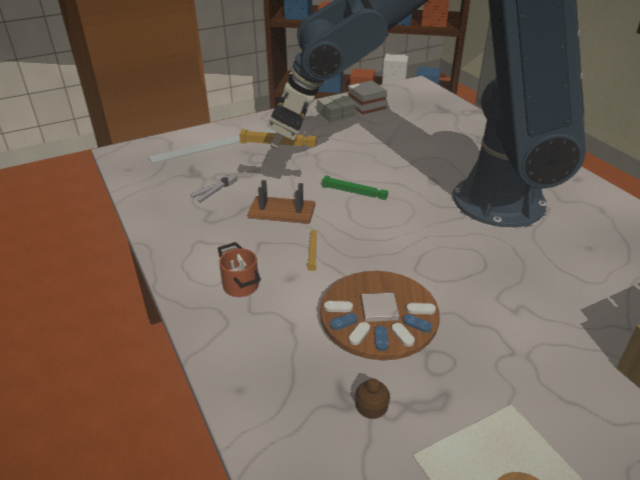

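The spindle hangs level above the rest (280,139) and the brackets are empty. I swing it upright over the turntable.

Emit:
{"fn": "drive_tool", "kwargs": {"motion": [[[-0.006,-0.015,-0.006],[0.8,-3.5,2.3],0],[[-0.02,-0.043,-0.018],[2.5,-10.4,6.9],0],[[-0.034,-0.071,-0.028],[4.15,-17.3,11.5],0],[[-0.048,-0.099,-0.038],[5.8,-24.2,16.1],0],[[-0.063,-0.125,-0.046],[7.5,-31.1,20.7],0],[[-0.079,-0.152,-0.054],[9.1,-38,25.3],0],[[-0.095,-0.178,-0.061],[10.8,-44.9,29.9],0],[[-0.113,-0.205,-0.068],[12.45,-51.8,34.4],0],[[-0.132,-0.232,-0.074],[14.1,-58.7,39],0],[[-0.152,-0.258,-0.08],[15.8,-65.6,43.6],0],[[-0.174,-0.285,-0.086],[17.4,-72.5,48.2],0],[[-0.19,-0.305,-0.09],[18.6,-77.5,51.5],0],[[-0.202,-0.318,-0.093],[19.6,-81.5,54.2],0],[[-0.207,-0.325,-0.094],[19.92,-82.9,55.11],0],[[-0.207,-0.325,-0.094],[19.92,-82.9,55.11],0],[[-0.207,-0.325,-0.094],[19.92,-82.9,55.11],0],[[-0.207,-0.325,-0.094],[19.92,-82.9,55.11],0]]}}

```text
time_s: 9.0
tcp_pos: [0.5455, 0.1778, 0.2769]
orientation: [[-0.001, -1.0, -0.0], [-0.424, 0.0, 0.905], [-0.905, 0.001, -0.424]]
wrist_force: [-0.5, -0.1, -4.9]
opening: 0.0201
grasp_force: 50.0
```

```bash
python3 st.py; python3 meas.py up
python3 - <<'E'
from h import *
from scipy.spatial.transform import Rotation as Ro
a=np.load("scene_up.npz")["p"];b=np.load("top_up.npz")["p"]
i=np.hstack([cv2.resize(a[150:360,290:490],(400,420)),cv2.resize(b[180:390,100:300],(400,420))])
cv2.imwrite("pics/up.png",i[...,::-1])
E
```

```text
9.0 [-0.0806  0.5238  1.775   1.1862  1.3408  2.4414] [0.5455 0.1778 0.2769] 
 [[-0.0008 -1.     -0.    ]
 [-0.4244  0.0003  0.9055]
 [-0.9055  0.0007 -0.4244]] [-0.4536 -0.1052 -4.8765] 0.020099121432507697 49.999703764915466
```

View pics/up.png

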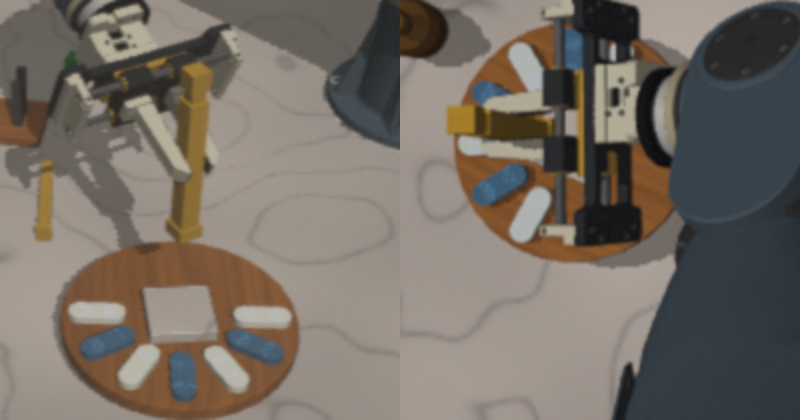

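```bash
cat > tilt.py <<'E'
from h import *
import sys
np.set_printoptions(precision=4,suppress=True)
def proj(n,X):
    K,R,t=cam(n); x=(R@np.array(X)+t); x=K@x; return x[:2]/x[2]
tag=sys.argv[1]; z0=float(sys.argv[2]); gx,gy=float(sys.argv[3]),float(sys.argv[4])
p=np.load(f"scene_{tag}.npz")["p"]; hsv=cv2.cvtColor(p,cv2.COLOR_RGB2HSV)
m=cv2.inRange(hsv,(18,120,60),(32,255,255)); n,l,s,c=cv2.connectedComponentsWithStats(m)
u0,v0=proj("scene",(gx,gy,z0)); u1,v1=proj("scene",(gx,gy,z0+.19)); print("pred foot",u0,v0,"head",u1,v1)
for i in range(1,n):
    if s[i,4]>80: print(s[i],c[i])
E
python3 tilt.py up .155 .5455 .2367
python3 - <<'E'
from h import *
for tag in("0",):
    p=np.load("scene0.npz");p=p["p"]; hsv=cv2.cvtColor(p,cv2.COLOR_RGB2HSV)
    m=((hsv[...,1]<60)&(hsv[...,2]>100)).astype(np.uint8); r=np.zeros_like(m); r[288:326,355:405]=1; m&=r
    n,l,s,c=cv2.connectedComponentsWithStats(m); i=l[305,380]; print(s[i],c[i])
    # top face is brighter than sides
    print([hsv[v,380] .tolist() for v in range(290,326,3)])
    P=np.array([ray("scene",u,v,.052)for v,u in np.argwhere(l==i)]); print(P.mean(0),cv2.minAreaRect((P[:,:2]*1000).astype(np.float32)))
a=np.load("scene_up.npz")["p"];cv2.imwrite("pics/up2.png",cv2.resize(a[170:350,330:430,::-1],(440,792 if 0 else 590),interpolation=cv2.INTER_CUBIC))
E
```

```text
pred foot 380.9762427847527 265.83419525135173 head 387.4820501052023 183.79681675206032
[ 374  181   22   91 1060] [385.383  224.9434]
[308 230   8  40 223] [312.1839 250.7354]
[357 293  42  33 960] [378.94375    307.43020833]
[[13, 142, 120], [13, 47, 135], [14, 29, 152], [15, 30, 153], [15, 30, 154], [17, 27, 152], [15, 26, 155], [13, 29, 156], [16, 28, 157], [15, 25, 141], [14, 38, 135], [13, 136, 118]]
[0.54955549 0.2468712  0.052     ] ((555.583251953125, 247.68722534179688), (93.37061309814453, 85.63613891601562), 62.182373046875)
```

```bash
cat > ax.py <<'E'
from tilt import *
i=max(range(1,n),key=lambda k:s[k,4]*(abs(c[k][0]-u0)<30))
L=l==i; rr=[v for v in range(int(s[i,1])+6,int(s[i,1]+s[i,3])-6)]
mid=[(v,(np.flatnonzero(L[v]).min()+np.flatnonzero(L[v]).max())/2,np.ptp(np.flatnonzero(L[v]))+1) for v in rr]
mid=np.array(mid); ok=np.abs(mid[:,2]-np.median(mid[:,2]))<2.5
k=np.polyfit(mid[ok,0],mid[ok,1],1)
print("slope",k[0],"pred",(u0-u1)/(v0-v1),"deg diff",np.degrees(k[0]-(u0-u1)/(v0-v1)),"u at mid",np.polyval(k,(v0+v1)/2),(u0+u1)/2,"rows",s[i,1],s[i,1]+s[i,3],mid[::6,2])
for y in(-.0083,0,.0083):
    a=proj("scene",(gx,gy+y,z0+.19));b=proj("scene",(gx,gy-y,z0)); print("dy tilt",np.degrees(2*y/.19),((b-a)[0]/(b-a)[1]))
f=np.load(f"top_{tag}.npz");h2=cv2.cvtColor(f["p"],cv2.COLOR_RGB2HSV); C=cloud("top",f["d"])
m2=cv2.inRange(h2,(18,120,60),(32,255,255)); g=(m2>0)&(C[...,2]>z0+.18)&(C[...,2]<z0+.205)&(np.hypot(C[...,0]-gx,C[...,1]-gy)<.04)
P=np.array([ray("top",u,v,z0+.19)for v,u in np.argwhere(g)]);print("cap top",P.mean(0),cv2.minAreaRect((P[:,:2]*1000).astype(np.float32)),"z",np.median(C[g][:,2]))
E
python3 ax.py up .155 .5455 .2367
python3 - <<'E'
from h import *
p=np.load("scene0.npz")["p"]; hsv=cv2.cvtColor(p,cv2.COLOR_RGB2HSV)
m=((hsv[...,1]<60)&(hsv[...,2]>146)).astype(np.uint8); r=np.zeros_like(m); r[288:326,355:405]=1; m&=r; m=cv2.morphologyEx(m,cv2.MORPH_CLOSE,np.ones((3,3)))
n,l,s,c=cv2.connectedComponentsWithStats(m); i=l[305,380]; print(s[i],c[i])
for z in(.048,.052,.056):
    P=np.array([ray("scene",u,v,z)for v,u in np.argwhere(l==i)]); print(P.mean(0),cv2.minAreaRect((P[:,:2]*1000).astype(np.float32)))
E
```

```text
pred foot 380.9762427847527 265.83419525135173 head 387.4820501052023 183.79681675206032
[ 374  181   22   91 1060] [385.383  224.9434]
[308 230   8  40 223] [312.1839 250.7354]
slope -0.08144994555010136 pred -0.07930296456883736 deg diff -0.12301294892128369 u at mid 385.0321111044238 384.22914644497746 rows 181 272 [15. 14. 12. 14. 13. 13. 11. 10.  5.  8. 12. 13. 15. 16.]
dy tilt -5.005841789037719 -0.019254963556334038
dy tilt 0.0 -0.07930296456883736
dy tilt 5.005841789037719 -0.1465862832312652
cap top [0.5459 0.2331 0.345 ] ((546.434326171875, 233.01622009277344), (21.41314697265625, 20.26532554626465), 89.87483978271484) z 0.34418395764793747
[363 293  36  25 719] [379.18358832 304.82614743]
[0.54267691 0.23731745 0.048     ] ((541.90087890625, 237.37478637695312), (69.3922348022461, 66.09260559082031), 66.38248443603516)
[0.54509501 0.24070059 0.052     ] ((544.3226318359375, 240.75765991210938), (69.06086730957031, 65.7769775390625), 66.3824462890625)Traceback (most recent call last):
  File "<stdin>", line 6, in <module>
  File "h.py", line 7, in ray
    K,R,t=cam(n); d=R.T@np.linalg.inv(K)@np.array([u,v,1.]); o=-R.T@t
          ~~~^^^
  File "h.py", line 4, in cam
    c=optics.get_calibration(n); K=np.array(c["K"],float); R=cv2.Rodrigues(np.array(c["rvec"],float))[0]; t=np.array(c["tvec"],float).ravel()
ValueError: time passes only in moves, steps and waits
```

Both views show the spindle upright: the tilt is about 0.2°, and the cap's height fits. It needs about 3 mm more in +y to match the stone. I lower it to just above the stone.

Emit:
{"fn": "drive_tool", "kwargs": {"motion": [[[0.015,0,0.008],[0,0,0],0],[[0.033,0,0.018],[0,0,0],0],[[0.05,0,0.026],[0,0,0],0],[[0.064,0,0.033],[0,0,0],0],[[0.074,0,0.038],[0,0,0],0],[[0.08,0,0.041],[0,0,0],0],[[0.082,0,0.0417],[0,0,0],0],[[0.082,0,0.0417],[0,0,0],0],[[0.082,0,0.0417],[0,0,0],0]]}}

```text
time_s: 10.22
tcp_pos: [0.5452, 0.1813, 0.1851]
orientation: [[-0.001, -1.0, -0.0], [-0.423, 0.0, 0.906], [-0.906, 0.001, -0.423]]
wrist_force: [-0.2, 0.0, -5.0]
opening: 0.0193
grasp_force: 50.0
```

```bash
python3 st.py
```

```text
10.225 [-0.0744  0.6803  1.7999  1.2367  1.2738  2.2671] [0.5452 0.1813 0.1851] 
 [[-0.0009 -1.     -0.0004]
 [-0.4235  0.      0.9059]
 [-0.9059  0.0009 -0.4235]] [-0.1627  0.0393 -5.026 ] 0.01932571153474963 49.99978065490723
```

Emit:
{"fn": "drive_tool", "kwargs": {"motion": [[[0.0009,0,0.0004],[0,0,0],0],[[0.0018,0,0.0008],[0,0,0],0],[[0.0027,0,0.0013],[0,0,0],0],[[0.0036,0,0.0017],[0,0,0],0],[[0.0045,0,0.0021],[0,0,0],0],[[0.0054,0,0.0025],[0,0,0],0],[[0.0063,0,0.003],[0,0,0],0]]}}

```text
time_s: 11.1
tcp_pos: [0.545, 0.1813, 0.1776]
orientation: [[-0.002, -1.0, -0.001], [-0.424, 0.0, 0.906], [-0.906, 0.002, -0.424]]
wrist_force: [-0.0, 0.0, -5.5]
opening: 0.0194
grasp_force: 50.0
```

Foot at about 0.055; no contact yet. I creep on.

Emit:
{"fn": "drive_tool", "kwargs": {"motion": [[[0.0005,0,0.0002],[0,0,0],0],[[0.0009,0,0.0004],[0,0,0],0],[[0.0014,0,0.0006],[0,0,0],0],[[0.0018,0,0.0008],[0,0,0],0]]}}

```text
time_s: 11.6
tcp_pos: [0.545, 0.1813, 0.1757]
orientation: [[-0.002, -1.0, -0.001], [-0.424, 0.0, 0.906], [-0.906, 0.002, -0.424]]
wrist_force: [-0.2, 0.6, -5.0]
opening: 0.0197
grasp_force: 50.0
```

Emit:
{"fn": "drive_tool", "kwargs": {"motion": [[[0.0005,0,0.0002],[0,0,0],0],[[0.0009,0,0.0004],[0,0,0],0]]}}

```text
time_s: 11.85
tcp_pos: [0.545, 0.1813, 0.1747]
orientation: [[-0.002, -1.0, -0.001], [-0.424, 0.0, 0.906], [-0.906, 0.002, -0.424]]
wrist_force: [0.2, 0.2, -6.0]
opening: 0.0199
grasp_force: 50.0
```

Emit:
{"fn": "drive_tool", "kwargs": {"motion": [[[0.0005,0,0.0002],[0,0,0],0],[[0.0009,0,0.0004],[0,0,0],0]]}}

```text
time_s: 12.1
tcp_pos: [0.5452, 0.1813, 0.1744]
orientation: [[-0.001, -1.0, -0.001], [-0.422, -0.0, 0.906], [-0.906, 0.001, -0.422]]
wrist_force: [-0.3, -1.3, 3.0]
opening: 0.0197
grasp_force: 50.0
```

Emit:
{"fn": "drive_tool", "kwargs": {"motion": [[[0,0,0],[0,0,0],0],[[0,0,0],[0,0,0],0],[[0,0,0],[0,0,0],0],[[0,0,0],[0,0,0],0]], "force": 5}}

```text
time_s: 12.6
tcp_pos: [0.5452, 0.1813, 0.1743]
orientation: [[-0.001, -1.0, -0.001], [-0.423, -0.0, 0.906], [-0.906, 0.001, -0.423]]
wrist_force: [-0.7, -0.4, 4.7]
opening: 0.0199
grasp_force: 5.0
```

```bash
python3 st.py; python3 meas.py down; python3 ax.py down .052 .5452 .2402
```

```text
12.6 [-0.0744  0.7004  1.8     1.2432  1.2682  2.247 ] [0.5452 0.1813 0.1743] 
 [[-0.001  -1.     -0.0005]
 [-0.4226 -0.0001  0.9063]
 [-0.9063  0.0011 -0.4226]] [-0.7214 -0.3809  4.7461] 0.019926119047472074 5.001470446586609
pred foot 379.0055997904983 304.60373527585404 head 384.92948307431993 231.41414717151187
[372 228  21  82 923] [383.0488 268.1788]
[308 231   9  39 206] [312.1796 250.6456]
slope -0.07699634741147399 pred -0.08093887993161385 deg diff 0.22589047399709022 u at mid 382.84826718057803 381.9675414324091 rows 228 310 [14. 12. 13. 13. 12. 12. 10.  7.  7. 13. 12. 15.]
dy tilt -5.005841789037719 -0.017576623265314555
dy tilt 0.0 -0.08093887993161385
dy tilt 5.005841789037719 -0.15330570321954387
cap top [0.546  0.2375 0.242 ] ((546.1973266601562, 237.01434326171875), (23.32285499572754, 18.07684326171875), 88.59550476074219) z 0.24202809559223254
```

Tilt is about 0.3°, it is centred on the stone and rests on it. I open slowly, then fully.

Emit:
{"fn": "drive_tool", "kwargs": {"motion": [[[0,0,0],[0,0,0],0.22],[[0,0,0],[0,0,0],0.23],[[0,0,0],[0,0,0],0.25],[[0,0,0],[0,0,0],0.3],[[0,0,0],[0,0,0],0.4],[[0,0,0],[0,0,0],0.6],[[0,0,0],[0,0,0],0.6],[[0,0,0],[0,0,0],0.6],[[0,0,0],[0,0,0],0.6]]}}

```text
time_s: 13.82
tcp_pos: [0.545, 0.1812, 0.1738]
orientation: [[-0.002, -1.0, -0.001], [-0.424, 0.0, 0.906], [-0.906, 0.002, -0.424]]
wrist_force: [0.1, 0.3, -0.8]
opening: 0.0559
grasp_force: 0.0
```

```bash
python3 st.py; python3 meas.py open; python3 ax.py open .052 .5452 .2402 | grep -v "dy"
```

```text
13.825 [-0.0744  0.701   1.8003  1.2426  1.2672  2.247 ] [0.545  0.1812 0.1738] 
 [[-0.0016 -1.     -0.0007]
 [-0.4236  0.      0.9059]
 [-0.9059  0.0018 -0.4236]] [ 0.1379  0.292  -0.8053] 0.05592068536195987 0.0
pred foot 379.0055997904983 304.60373527585404 head 384.92948307431993 231.41414717151187
[338 223  36  14 116] [358.6983 228.3621]
[ 372  228   21   82 1014] [382.7643 268.5848]
[308 231   9  39 204] [312.1961 250.6961]
slope -0.08529296253832519 pred -0.08093887993161385 deg diff -0.24947055701587983 u at mid 382.80726879097364 381.9675414324091 rows 228 310 [14. 12. 12. 13. 13. 12. 12. 13. 12. 13. 12. 15.]
cap top [0.5457 0.2367 0.242 ] ((546.1774291992188, 236.19439697265625), (21.683176040649414, 18.076213836669922), 88.5931625366211) z 0.2417824641459088
```

Emit:
{"fn": "drive_tool", "kwargs": {"motion": [[[0,0,-0.01],[0,0,0],0.6],[[0,0,-0.03],[0,0,0],0.6],[[0,0,-0.055],[0,0,0],0.6],[[0,0,-0.08],[0,0,0],0.6],[[0,0,-0.11],[0,0,0],0.6],[[0,0,-0.14],[0,0,0],0.6],[[0,0,-0.14],[0,0,0],0.6],[[0,0,-0.14],[0,0,0],0.6]]}}

```text
time_s: 14.92
tcp_pos: [0.5449, 0.0544, 0.233]
orientation: [[-0.002, -1.0, -0.0], [-0.424, 0.0, 0.906], [-0.906, 0.002, -0.424]]
wrist_force: [0.4, -0.1, 0.3]
opening: 0.0559
grasp_force: 0.0
```

```bash
python3 st.py
python3 - <<'E'
from plan import *
q,o,M=[eval(x) for x in open("log.txt")][-1];M=np.array(M);o=np.array(o)
a=np.radians(0);x=np.array([np.cos(a),np.sin(a),0]);z=np.array([0,0,-1.]);R1=np.c_[x,np.cross(z,x),z]
rv=Ro.from_matrix(M.T@R1).as_rotvec();print(np.degrees(rv))
t1=np.array([.545,.054,.38])
for s in np.linspace(0,1,11):
    R=M@Ro.from_rotvec(rv*s).as_matrix();t=o+(t1-o)*s;qn,e=ik(t,R,q);print(qn,round(e,4),"shift",M.T@(t-o),"tip",t+.084*R[:,2]);q=qn
qn,e=ik(np.array([.5455,.239,.36]),R1,q);print(qn,e)
E
```

```text
14.925 [-0.3016  0.6131  1.7574  1.0566  1.4546  2.3071] [0.5449 0.0544 0.233 ] 
 [[-0.002  -1.     -0.0004]
 [-0.4236  0.0005  0.9059]
 [-0.9059  0.002  -0.4236]] [ 0.3534 -0.0773  0.3453] 0.05594148398877802 0.0
[-50.436  50.573 -79.437]
[-0.302  0.613  1.757  1.057  1.455  2.307] 0.0 shift [0. 0. 0.] tip [0.545 0.13  0.197]
[-0.278  0.583  1.71   0.94   1.473  2.256] 0.0 shift [-0.013  0.    -0.006] tip [0.538 0.127 0.205]
[-0.252  0.554  1.666  0.826  1.488  2.199] 0.0 shift [-0.027  0.    -0.013] tip [0.532 0.121 0.213]
[-0.222  0.523  1.627  0.715  1.497  2.135] 0.0 shift [-0.04   0.    -0.019] tip [0.528 0.114 0.221]
[-0.191  0.492  1.595  0.606  1.499  2.066] 0.0 shift [-0.053  0.    -0.025] tip [0.526 0.107 0.229]
[-0.157  0.46   1.569  0.5    1.492  1.992] 0.0 shift [-0.067  0.    -0.031] tip [0.525 0.098 0.238]
[-0.123  0.427  1.55   0.395  1.477  1.914] 0.0 shift [-0.08   0.    -0.038] tip [0.526 0.089 0.247]
[-0.088  0.392  1.54   0.292  1.45   1.833] 0.0 shift [-0.093  0.    -0.044] tip [0.528 0.08  0.258]
[-0.053  0.356  1.537  0.192  1.413  1.751] 0.0 shift [-0.106  0.    -0.05 ] tip [0.533 0.071 0.269]
[-0.019  0.318  1.543  0.094  1.365  1.668] 0.0 shift [-0.12   0.    -0.056] tip [0.538 0.062 0.282]
[0.014 0.278 1.557 0.    1.306 1.585] 0.0 shift [-0.133  0.    -0.063] tip [0.545 0.054 0.296]
[0.335 0.385 1.458 0.    1.299 1.906] 6.200768394051944e-16
```

Emit:
{"fn": "drive_tool", "kwargs": {"motion": [[[-0.03,0,-0.014],[-4,4,-6.4],0],[[-0.053,0,-0.025],[-8,8,-12.7],0],[[-0.075,0,-0.035],[-12.6,12.6,-19.9],0],[[-0.1,0,-0.046],[-17.2,17.2,-27],0],[[-0.12,0,-0.056],[-21.7,21.7,-34.2],0],[[-0.133,0,-0.063],[-26.2,26.3,-41.3],0],[[-0.133,0,-0.063],[-30.8,30.8,-48.5],0],[[-0.133,0,-0.063],[-35.3,35.4,-55.6],0],[[-0.133,0,-0.063],[-39.8,39.9,-62.8],0],[[-0.133,0,-0.063],[-44.4,44.5,-69.9],0],[[-0.133,0,-0.063],[-48.4,48.6,-76.3],0],[[-0.133,0,-0.063],[-50.44,50.57,-79.44],0],[[-0.133,0,-0.063],[-50.44,50.57,-79.44],0],[[-0.133,0,-0.063],[-50.44,50.57,-79.44],0]], "force": 10}}

```text
time_s: 16.68
tcp_pos: [0.5454, 0.0537, 0.38]
orientation: [[1.0, -0.001, -0.001], [-0.001, -1.0, 0.001], [-0.001, -0.001, -1.0]]
wrist_force: [0.5, -0.4, -0.7]
opening: 0.0008
grasp_force: 0.0
```

```bash
python3 st.py; python3 meas.py stand; python3 ax.py stand .052 .5452 .2402 | grep -v "dy"
python3 - <<'E'
import numpy as np,cv2
a=np.load("scene_stand.npz")["p"];b=np.load("top_stand.npz")["p"]
i=np.hstack([cv2.resize(a[150:360,290:490],(400,420)),cv2.resize(b[180:390,100:300],(400,420))])
cv2.imwrite("pics/stand2.png",i[...,::-1])
E
```

```text
16.675 [0.0128 0.2792 1.556  0.0011 1.3074 1.5844] [0.5454 0.0537 0.38  ] 
 [[ 1.     -0.0011 -0.0011]
 [-0.0011 -1.      0.001 ]
 [-0.0011 -0.001  -1.    ]] [ 0.4549 -0.374  -0.6677] 0.0008146433166964006 0.0
pred foot 379.0055997904983 304.60373527585404 head 384.92948307431993 231.41414717151187
[372 228  21  82 953] [382.8006 269.8709]
[308 231   8  39 216] [312.1204 250.9815]
slope -0.08592977333432024 pred -0.08093887993161385 deg diff -0.28595712797476264 u at mid 382.92423992445237 381.9675414324091 rows 228 310 [13. 11. 12. 12. 13. 11. 12. 13. 13. 13. 12. 15.]
cap top [0.5522 0.2468 0.242 ] ((552.1878662109375, 246.8213653564453), (6.849411875009537e-06, 3.290177583694458), 89.81692504882812) z 0.24208233923498748
```

View pics/stand2.png

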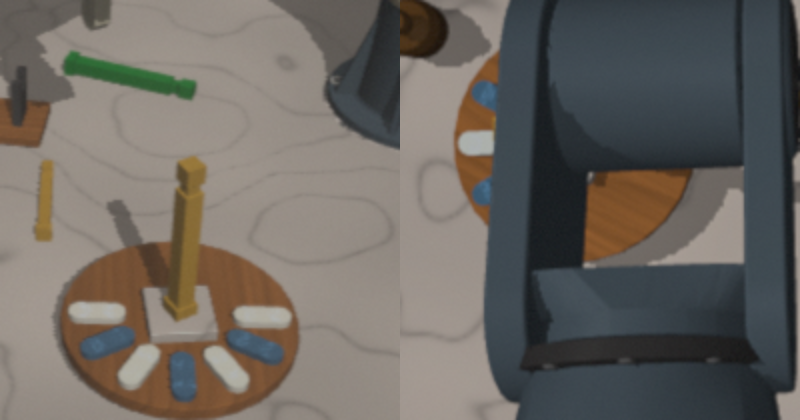

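The spindle stands alone in the middle of the stone, foot at (182,308) in the left half. Now I go over its top.

Emit:
{"fn": "drive_tool", "kwargs": {"motion": [[[0,-0.04,0],[0,0,0],0],[[0,-0.09,0],[0,0,0],0],[[0,-0.135,0],[0,0,0],0],[[0,-0.17,0],[0,0,0],0],[[0,-0.186,0],[0,0,0],0],[[0,-0.186,0],[0,0,0],0],[[0,-0.186,0],[0,0,0],0],[[0,-0.186,0.015],[0,0,0],0],[[0,-0.186,0.03],[0,0,0],0],[[0,-0.186,0.04],[0,0,0],0],[[0,-0.186,0.045],[0,0,0],0],[[0,-0.186,0.045],[0,0,0],0]]}}

```text
time_s: 18.27
tcp_pos: [0.5453, 0.2397, 0.335]
orientation: [[1.0, 0.001, -0.0], [0.001, -1.0, -0.0], [-0.0, 0.0, -1.0]]
wrist_force: [0.2, 1.1, 0.1]
opening: 0.0006
grasp_force: 0.0
```

```bash
python3 st.py
```

```text
18.275 [ 0.336   0.4047  1.4906 -0.0001  1.2463  1.9063] [0.5453 0.2397 0.335 ] 
 [[ 1.      0.0006 -0.0001]
 [ 0.0006 -1.     -0.0001]
 [-0.0001  0.0001 -1.    ]] [0.2344 1.0944 0.0624] 0.0006213282382413563 0.0
```

Tips at 0.251, cap at about 0.242. I creep down.

Emit:
{"fn": "drive_tool", "kwargs": {"motion": [[[0,0,0.002],[0,0,0],0],[[0,0,0.004],[0,0,0],0],[[0,0,0.006],[0,0,0],0],[[0,0,0.007],[0,0,0],0],[[0,0,0.0075],[0,0,0],0]]}}

```text
time_s: 18.9
tcp_pos: [0.5453, 0.2397, 0.3277]
orientation: [[1.0, 0.001, 0.0], [0.001, -1.0, 0.0], [0.0, -0.0, -1.0]]
wrist_force: [0.7, 0.1, -0.3]
opening: 0.0003
grasp_force: 0.0
```

Emit:
{"fn": "drive_tool", "kwargs": {"motion": [[[0,0,0.0005],[0,0,0],0],[[0,0,0.001],[0,0,0],0]]}}

```text
time_s: 19.15
tcp_pos: [0.5456, 0.2398, 0.3275]
orientation: [[1.0, 0.0, 0.002], [0.0, -1.0, 0.001], [0.002, -0.001, -1.0]]
wrist_force: [0.2, -0.1, 6.8]
opening: 0.0006
grasp_force: 3.9
```

Emit:
{"fn": "drive_tool", "kwargs": {"motion": [[[0,0,0.0003],[0,0,0],0],[[0,0,0.0006],[0,0,0],0]]}}

```text
time_s: 19.4
tcp_pos: [0.5457, 0.2398, 0.3275]
orientation: [[1.0, 0.001, 0.003], [0.001, -1.0, 0.001], [0.003, -0.001, -1.0]]
wrist_force: [-0.2, -1.3, 10.0]
opening: 0.0002
grasp_force: 5.2
```

A 10 N press shows no give. I hold briefly, then lift straight off.

Emit:
{"fn": "drive_tool", "kwargs": {"motion": [[[0,0,0],[0,0,0],0],[[0,0,0],[0,0,0],0],[[0,0,0],[0,0,0],0],[[0,0,0],[0,0,0],0]]}}

```text
time_s: 19.9
tcp_pos: [0.5457, 0.2399, 0.3275]
orientation: [[1.0, 0.001, 0.003], [0.001, -1.0, 0.001], [0.003, -0.001, -1.0]]
wrist_force: [-0.3, 0.3, 9.0]
opening: 0.0004
grasp_force: 4.5
```

Emit:
{"fn": "drive_tool", "kwargs": {"motion": [[[0,0,-0.001],[0,0,0],0],[[0,0,-0.003],[0,0,0],0],[[0,0,-0.01],[0,0,0],0],[[0,0,-0.03],[0,0,0],0],[[0,0,-0.06],[0,0,0],0],[[0,0,-0.09],[0,0,0],0],[[0,0.06,-0.1],[0,0,0],0],[[0,0.12,-0.1],[0,0,0],0],[[0,0.16,-0.1],[0,0,0],0],[[0,0.18,-0.1],[0,0,0],0],[[0,0.18,-0.1],[0,0,0],0],[[0,0.18,-0.1],[0,0,0],0]]}}

```text
time_s: 21.4
tcp_pos: [0.5454, 0.0608, 0.4261]
orientation: [[1.0, 0.001, 0.0], [0.001, -1.0, 0.0], [0.0, -0.0, -1.0]]
wrist_force: [-0.2, -0.1, 0.5]
opening: 0.0004
grasp_force: 0.0
```

```bash
python3 st.py; python3 meas.py end; python3 ax.py end .052 .5452 .2402 | grep -v "dy"
```

```text
21.4 [0.0261 0.2517 1.4818 0.0004 1.408  1.5954] [0.5454 0.0608 0.4261] 
 [[ 1.      0.0015  0.0001]
 [ 0.0015 -1.      0.0004]
 [ 0.0001 -0.0004 -1.    ]] [-0.1756 -0.0883  0.507 ] 0.0003898765121126387 0.0
pred foot 379.0055997904983 304.60373527585404 head 384.92948307431993 231.41414717151187
[372 228  21  82 965] [382.7534 269.8249]
[308 231   8  39 217] [312.1521 251.1382]
slope -0.08791919979512197 pred -0.08093887993161385 deg diff -0.39994286783035043 u at mid 382.8974208720934 381.9675414324091 rows 228 310 [12. 10. 12. 12. 13. 12. 12. 13. 13. 13. 12. 15.]ax.py:12: RuntimeWarning: Mean of empty slice.
  P=np.array([ray("top",u,v,z0+.19)for v,u in np.argwhere(g)]);print("cap top",P.mean(0),cv2.minAreaRect((P[:,:2]*1000).astype(np.float32)),"z",np.median(C[g][:,2]))
  ret = ret.dtype.type(ret / rcount)
Traceback (most recent call last):
  File "ax.py", line 12, in <module>
    P=np.array([ray("top",u,v,z0+.19)for v,u in np.argwhere(g)]);print("cap top",P.mean(0),cv2.minAreaRect((P[:,:2]*1000).astype(np.float32)),"z",np.median(C[g][:,2]))
                                                                                                            ~^^^^^^
IndexError: too many indices for array: array is 1-dimensional, but 2 were indexed
```

View pics/scene_end.png

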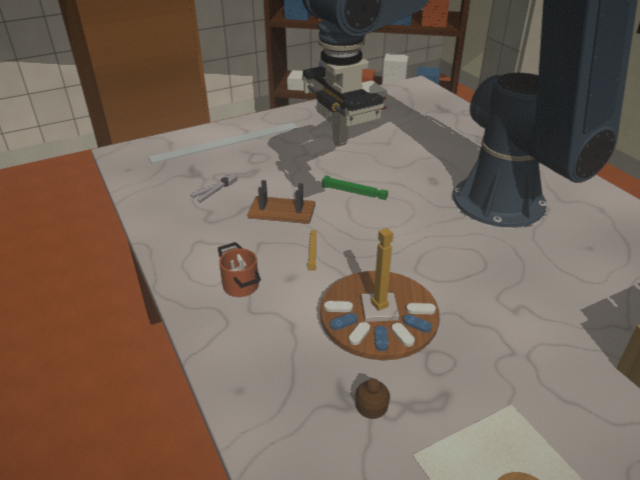

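The spindle stands on the stone at (381,303) with its head at (385,235). The nippers, pot and weight have not moved, and the arm is clear.

```bash
python3 -c "
from rig import job
print(job.finish_job())"
```

```text
the job is handed in; nothing more can be done
None
```

The spindle stands by itself in the middle of the centre stone and took a press of about 10 N on its top without rocking; the nippers, pot and weight were not disturbed, and the job is handed in at about 21.5 s.

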